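# Reset the desk intercom with the reset pin

## Task

Reset the desk intercom: first turn its volume knob fully anticlockwise to the off stop, and only then take the square-gripped reset pin from the wooden block and press its tip gently (about 3 N) on the round reset pad inside the raised ring, about half-way down, with the pin square to the sloping panel. Finish while still gripping the pin and holding the pad pressed like that. Leave the other things on the desk where they are.

Things in the scene. Friction and masses are not known exactly. Their poses are not given: they have to be found in the camera images.
- panel: Sloping face of the grey desk intercom (fixed), 155 mm up the slope x 200 mm wide, tilted 15 degrees towards the robot. Origin at the face's centre, 50 mm above the table; x up the slope, y to the left, z straight out of the face. Housing: 150 x 200 mm, 30 mm high in front, 70 mm at the back. Its flat keys and slots are decoration. It may stand left or right of the block.
- volume (a joint): Angle of the volume knob, rad: 0 at the off stop (fully anticlockwise seen from above the panel), growing clockwise. Starts between 0.7 and 1.3, so about that much anticlockwise turn is left. It turns stiffly (0.03 N m friction) and stays where it is left.
- volume_grip (a point): Knob axis at gripping height, 37 mm out from the face, at panel x = -5, y = +52 mm. Black disc, 44 mm diameter, with an upright bar 42 mm long, 14 mm thick, its top 44 mm and its foot 14 mm out from the face. Frame turns with the knob: x along the bar, y across it, z out of the panel. At off, x is parallel to the panel's x and the bar's white mark points to the low front edge.
- reset_spot (a point): Centre of the top of the round white reset pad (17 mm diameter, black dot in its centre), at panel x = -10, y = -50 mm, 7 mm out from the face when free; moves in with the pad. z out of the panel. A fixed raised black ring surrounds it: 32 mm outside, 19 mm inside diameter, its rim 1 mm above the free pad.
- reset_pad (a joint): How far the reset pad is pressed in, m: 0 free, 0.006 at its bottom stop. Sprung, and returns when freed: 1.5 N starts it, plus 0.5 N per mm, 3 N half-way (3 mm), 4.5 N fully down; any further push is on a hard stop.
- reset_pin: Reset pin, 110 mm long, about 45 g: steel rod, 8 mm diameter, 45 mm long, ball end, below a square black grip 20 x 20 x 65 mm. Origin at the rod's tip, z from tip to grip, x and y square to the grip's flats; grip at z = 45 to 110 mm. Starts upright in any one of the block's holes, shoulder on the block, tip 7 mm above the table; lifted 45 mm it is free.
- pin_tip (a point): The very tip of the reset pin's rod (same frame as the pin).
- stand: Wooden tool block fixed on the desk, 60 x 200 mm, 52 mm high, with three holes of 13 mm diameter, 48 mm deep, in a row along its y at -70, 0 and +70 mm. Origin at the centre of its underside.
- screwdriver: Screwdriver standing upright in another hole of the block: round black handle of 26 mm diameter, its top 120 mm above the table. Not needed. Origin at the lower end of its shaft.
- marker: Slim round black marker pen, 17 mm diameter, standing upright in another hole of the block, its top 117 mm above the table. Not needed. Origin at its lower end.
- mug: White mug, 80 mm diameter, 90 mm high, at the back left. Not needed. Origin under its centre.
- stapler: Black stapler, 150 x 32 x 47 mm, at the back. Not needed. Origin under its centre.
- tape: Grey tape dispenser, 150 x 50 mm, 77 mm high, at the back right. Not needed. Origin under its centre.
- mouse: Black computer mouse, 105 x 60 x 34 mm, near the robot on the left. Not needed. Origin under its centre.
- notes: Block of note paper, 76 x 76 x 30 mm, near the robot on the right. Not needed. Origin under its centre.
- calculator: Grey pocket calculator, 150 x 85 x 18 mm, at the back. Not needed. Origin under its centre.
Things that resemble listed ones, but are neither listed nor needed, are in the scene too. Leave any orange or turquoise look-alike of the reset_pin alone.

How it is judged:
By the outcome, as a careful person would: the job done as asked, in the order asked, and still so for the second after the job is handed in, while the arm keeps its last pose, push and grip.
It also fails if it takes over 48 s, if anything falls off the work surface, if the arm or the gripper's body presses on something with over 40 N, if the wrist force passes 120 N, or if a joint passes its speed limit or range.

## Robot

A 6-joint arm with a two-finger parallel gripper is mounted at the origin on the work surface. World frame = base frame: x ahead of the robot, y to its left, z up, the work surface at z = 0. Lengths are in m, angles in degrees, forces in N, time in s.
With the tool pointing down it reaches from about 0.25 to 0.725 m from the base axis. Payload 9.7 kg.
Tool frame: the origin (TCP) lies between the finger pads; the fingertips stand 11 mm ahead of it and the grasp point (between the pads) lies 8 mm behind it; y points along the fingers, x is the direction in which the jaws open and shut, and the axes are right-handed (so a half turn about y gives the same grasp; the last joint's range is limited). The gripper opens to 85 mm and grips with 20 to 120 N. Pads are 22 mm wide; open, the fingers measure 114 mm over their backs; the gripper's body (76 mm by 85 mm) begins 54 mm behind the grasp point. The pads swing forward as they close: fully open they stand 13 mm farther back than shut.
Start: joints at [-66.177, 4.979, 10.078, 95.1, 0, 90], TCP at [0.222, -0.503, 0.242] pointing down, gripper open.
Joint ranges: [-179.16, 179.16], [-48.56, 103.87], [-65.8, 70.77], [-126.05, 130.52], [-82.76, 87.17], [-180, 180]. Speed limits (degrees/s): [127.2, 127.2, 147.25, 180, 180, 180].

## Interface

Orientations are given as [roll, pitch, yaw] about the fixed x, y, z axes, in that order (R = Rz(yaw) Ry(pitch) Rx(roll)).
In Python, from workcell import bot, vision gives the robot as it stands. The module is installed in compiled form; this text tells all that it offers.
- The arm moves only by the shell command python3 -m crank 'ROWS' [OPENING] [FORCE]. ROWS is text: rows parted by semicolons, each of 6 numbers parted by spaces: the shift along the tool's x, y, z in m, then the turn, a rotation vector about the tool's x, y, z in rad. A call has 1 to 8 rows; each row is the pose to reach, as a shift and turn from the pose commanded when the call began, along the tool's axes at that moment; what a row does not reach only later rows make up. A row lasts 1/10 s, in which the tool goes at most 50 mm and 8.59 degrees, less where a joint would pass 70% of its speed; a pose out of reach is approached as far as the arm can. A call with a gripper value outside its range is refused whole. OPENING is the gripper's target within -1 to 1 (shut at 1, half-way at 0, fully open at -1), set as the call begins (- or left out, the last holds). The fingers move at their own pace and stop on an object; FORCE is the grip in N (left out, the last holds). Time passes only in rows, so rows that repeat a pose let the fingers close. It gives the time, the measured TCP pose, the force and the opening at its end, in the units of the state.
- bot.get_obs(): the state, without advancing time (a new reading comes with each control period).
- vision.camera(name): name is "scene" or "top"; returns the picture (384x512x3 uint8, red, green, blue); there is no depth.
- vision.get_calibration(name): a dict with "fx", "fy", "cx", "cy" (pixels), "rvec" (rotation vector, rad) and "tvec" (3), from world to camera coordinates, as OpenCV has them. Camera axes: x right, y down, z forward; pixel columns grow to the right and rows downward; lengths in m; the calibration is good to about 2 mm. A picture is of the moment at which its call begins. get_calibration takes no time and is no camera call.
- bot.job_done(): hands the job in, once; it reports no verdict.
The state is a dict: "time": time; "q": joint angles; "qd": joint speeds; "joint_efforts": joint torques, N m; "ee_pos": TCP position; "tcp_rot": TCP orientation; "wrist_force": force on the tool from outside, world axes, zero at the start; "torque": the same for the moment, N m; "opening": finger opening in m.
Only numpy, scipy, OpenCV 4.12 (cv2) and the standard library are available. Lean on these libraries where they do the work, as an engineer would, in place of code of your own. Each camera call takes 0.05 s, during which the arm holds its last target. There are 200 camera calls.

## Working session

There is one attempt and no reset: what is moved stays moved. The work goes in short steps, Python scripts to look and compute and a shell command to move; the robot and the scene stay as the last step left them, time stands still between calls to the robot, and variables do not carry over. Pictures are saved under pics/ and viewed, about 8 in all and at most 12, crops included, and the job is handed in when it is done.

```bash
mkdir -p pics
cat > h.py <<'E'
import numpy as np, cv2
from workcell import bot, vision
from scipy.spatial.transform import Rotation as R
def cal(n):
    c=vision.get_calibration(n); K=np.array([[c['fx'],0,c['cx']],[0,c['fy'],c['cy']],[0,0,1.]])
    return K,np.array(c['rvec'],float).ravel(),np.array(c['tvec'],float).ravel()
def ray(n,u,v):
    K,r,t=cal(n); M=R.from_rotvec(r).as_matrix(); return -M.T@t, M.T@np.linalg.inv(K)@[u,v,1]
def atz(n,u,v,z):
    o,d=ray(n,u,v); return o+d*(z-o[2])/d[2]
def proj(n,P):
    K,r,t=cal(n); return cv2.projectPoints(np.atleast_2d(np.array(P,float)),r,t,K,None)[0].reshape(-1,2)
def tri(a,b):
    # a=(name,u,v), b likewise
    o1,d1=ray(*a);o2,d2=ray(*b);A=np.stack([d1,-d2],1)
    s=np.linalg.lstsq(A,o2-o1,rcond=None)[0];p=o1+s[0]*d1;q=o2+s[1]*d2
    return (p+q)/2,np.linalg.norm(p-q)
def snap(n,f,box=None,k=1):
    im=vision.camera(n)[:,:,::-1]; cv2.imwrite('pics/raw_'+f,im)
    if box: im=im[box[1]:box[3],box[0]:box[2]]
    cv2.imwrite('pics/'+f,cv2.resize(im,None,fx=k,fy=k,interpolation=cv2.INTER_CUBIC))
E
python3 - <<'E'
from h import *
print(bot.get_obs())
for n in('scene','top'): print(vision.get_calibration(n), ray(n,256,192)[0])
a=vision.camera('scene');b=vision.camera('top')
cv2.imwrite('pics/s0.png',a[:,:,::-1]);cv2.imwrite('pics/t0.png',b[:,:,::-1])
E
```

```text
{'time': 0.0, 'q': array([-6.61740255e+01,  5.01228018e+00,  1.00315917e+01,  9.50995503e+01,
        5.63831836e-04,  9.00016109e+01]), 'qd': array([ 0.0365021 ,  0.00989719,  0.07220668,  0.02625682, -0.02952333,
        0.04466013]), 'joint_efforts': array([-1.58519371e-03, -5.20395076e+01,  4.64799428e+01,  1.63186959e-02,
       -7.32659851e-05,  3.85988244e-05]), 'ee_pos': array([ 0.22208763, -0.50291577,  0.2415461 ]), 'tcp_rot': array([-8.99994384e+01,  8.02387964e-02, -6.61756364e+01]), 'wrist_force': array([ 0.18973517, -0.02074423,  0.25484195]), 'torque': array([-0.00050861, -0.02527443, -0.00909157]), 'opening': 0.08569354023925443}
{'fx': 433.65710065975475, 'fy': 433.65710065975475, 'cx': 258.51759315976807, 'cy': 192.54045361722248, 'rvec': array([ 0.77955784,  2.47742533, -1.27270383]), 'tvec': array([ 0.48459959, -0.10596926,  1.44262261])} [1.07880362 0.75223811 0.77301153]
{'fx': 413.882131158679, 'fy': 413.882131158679, 'cx': 256.8957897344135, 'cy': 193.33186314675993, 'rvec': array([ 2.17213995, -2.20197126,  0.08604779]), 'tvec': array([-0.01033762,  0.57594752,  1.22647431])} [ 0.48504447 -0.01030376  1.26518273]
```

View pics/t0.png

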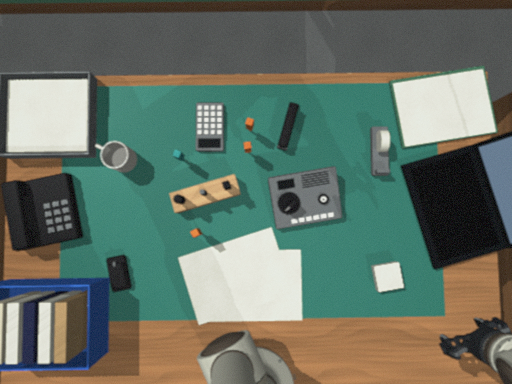

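View pics/s0.png

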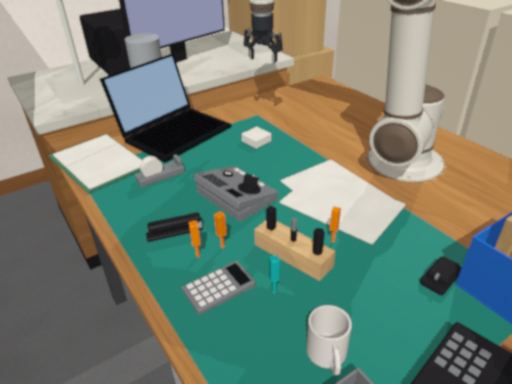

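Top: block at about (205,193) and the intercom at (307,197), with the knob near (289,203) and the reset pad near (323,199). Orange/turquoise look-alikes stand around them. I'll enlarge both.

Run:
```python
import cv2
t=cv2.imread('pics/t0.png');s=cv2.imread('pics/s0.png')
cv2.imwrite('pics/t1.png',cv2.resize(t[158:238,160:350],None,fx=4.2,fy=4.2,interpolation=cv2.INTER_CUBIC))
cv2.imwrite('pics/s1.png',cv2.resize(s[160:280,185:345],None,fx=5,fy=5,interpolation=cv2.INTER_CUBIC))
```

```text
(no output)
```

View pics/t1.png

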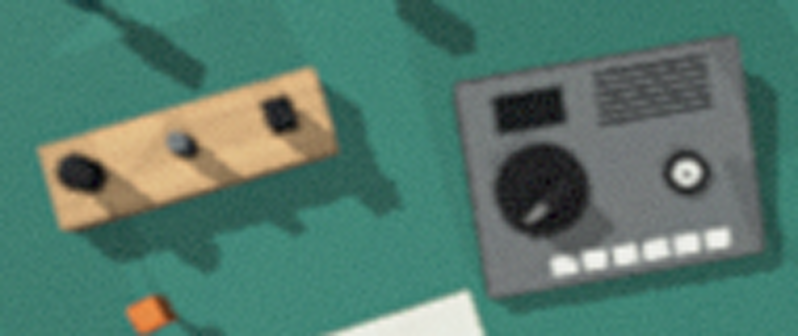

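View pics/s1.png

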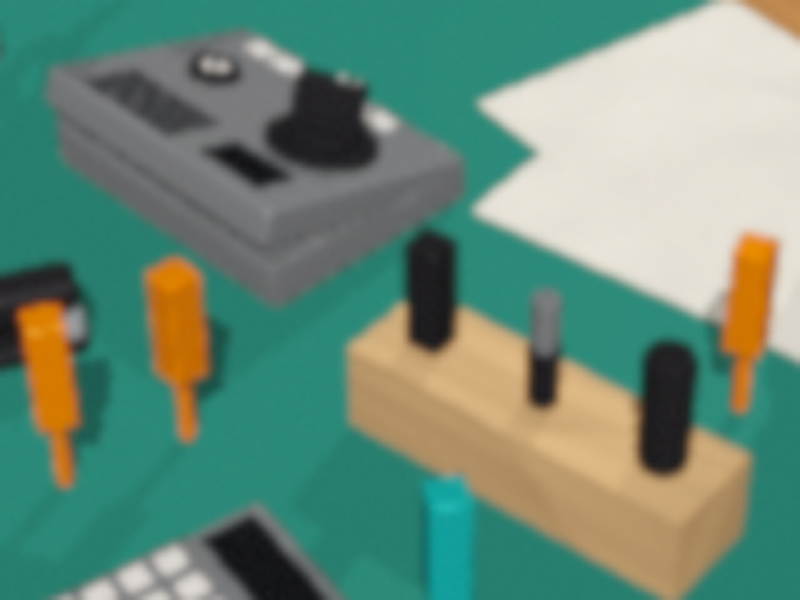

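Top crop: black pin (square top) at the block's right hole (280,113), the marker or screwdriver in the other two. Knob mark runs (548,205)→(527,222), pad at (687,172). Now I'll fit the poses.

```bash
cat > fit.py <<'E'
from h import *
from scipy.optimize import least_squares
T=lambda u,v:(160+(u+.5)/4.2-.5,158+(v+.5)/4.2-.5)
S=lambda u,v:(185+(u+.5)/5-.5,160+(v+.5)/5-.5)
def pose(p,z,pitch):return R.from_euler('ZY',[p[2],pitch]),np.array([p[0],p[1],z])
def solve(obs,z,pitch,x0):
    def f(p,full=False):
        r,t=pose(p,z,pitch);return np.concatenate([(proj(n,r.apply(P)+t)[0]-uv) for n,uv,P in obs])
    s=least_squares(f,x0,loss='soft_l1');return s.x,f(s.x).reshape(-1,2).round(1)
# pitch: x up slope => z increases with x => rotation about y by -15deg
ph=-np.radians(15)
h,w=.0775,.1
pan,res=solve([('top',T(457,83),(h,w,0)),('top',T(738,36),(h,-w,0)),('top',T(765,250),(-h,-w,0)),('top',T(490,298),(-h,w,0)),
 ('top',T(687,172),(-.01,-.05,.007)),('scene',S(214,66),(-.01,-.05,.007)),('scene',S(275,240),(h,w,0)),('scene',S(52,72),(h,-w,0)),('scene',S(463,160),(-h,w,0))],.05,ph,[.48,-.15,0])
blk,res2=solve([('top',T(38,148),(.03,.1,.052)),('top',T(312,68),(.03,-.1,.052)),('top',T(340,152),(-.03,-.1,.052)),('top',T(62,230),(-.03,.1,.052)),
 ('scene',S(348,350),(.03,-.1,.052)),('scene',S(680,518),(.03,.1,.052)),('scene',S(750,460),(-.03,.1,.052))],0,0,[.5,.1,.2])
rp,tp=pose(pan,.05,ph); rb,tb=pose(blk,0,0)
if __name__=='__main__':
    print('panel',pan,np.degrees(pan[2]),res.tolist()); print('block',blk,np.degrees(blk[2]),res2.tolist())
    print('knob',rp.apply([-.005,.052,.037])+tp,'spot',rp.apply([-.01,-.05,.007])+tp)
    print('hole',rb.apply([0,-.07,.117])+tb, 'pin top by images',tri(('top',)+T(279,113),('scene',)+S(433,238)))
    o=[]
    for f,n,box in(('t0','top',(266,176,326,226)),('t0','top',(212,172,242,197)),('s0','scene',(225,160,285,210))):
        im=cv2.imread(f'pics/{f}.png')
        k=6 if box[2]-box[0]==60 else 12
        c=cv2.resize(im[box[1]:box[3],box[0]:box[2]],None,fx=k,fy=k,interpolation=cv2.INTER_CUBIC)
        c=(255*(c/255.)**.5).astype('uint8')
        def pt(P):
            q=proj(n,P)[0];return tuple(int(round(a)) for a in (q-np.array(box[:2])+.5)*k)
        if box[0]!=212:
            for P in((-.005,.052,.044),(-.01,-.05,.007)):cv2.circle(c,pt(rp.apply(P)+tp),2,(0,255,0),-1)
            for a,col in((.8,(0,0,255)),(1.0,(0,255,255)),(1.2,(255,0,0))):
                rr=rp*R.from_euler('z',-a)
                g=[pt(rr.apply([sx*.021,sy*.007,.044])+rp.apply([-.005,.052,0])+tp) for sx,sy in((1,1),(1,-1),(-1,-1),(-1,1))]
                cv2.polylines(c,[np.array(g)],True,col,1)
        else:
            for d,col in((0,(0,0,255)),(15,(0,255,255))):
                rr=rb*R.from_euler('z',d,degrees=True)
                g=[pt(rr.apply([sx*.01,sy*.01,.117])+rb.apply([0,-.07,0])+tb) for sx,sy in((1,1),(1,-1),(-1,-1),(-1,1))]
                cv2.polylines(c,[np.array(g)],True,col,1)
        o.append(c)
    cv2.imwrite('pics/fit.png',np.vstack([np.hstack([o[0],o[1]]),np.hstack([o[2],o[2]*0])]))
E
python3 fit.py
```

```text
panel [ 0.55842338 -0.16016705  0.15871477] 9.093686678453354 [[-0.8, 0.6], [-0.1, 0.1], [0.1, 0.1], [-0.4, 0.2], [-0.3, 0.1], [-0.1, 0.4], [-1.3, -4.9], [-1.4, -0.4], [0.3, -0.0]]
block [0.57569827 0.13616821 0.27202964] 15.586150464158758 [[0.2, 0.2], [0.4, 0.2], [-0.6, -0.3], [-0.1, 0.3], [-0.1, -0.2], [-0.2, 2.0], [-0.1, -0.6]]
knob [ 0.53597995 -0.11109748  0.08444516] spot [ 0.55499903 -0.2113516   0.05417329]
hole [0.59450636 0.06874228 0.117     ] pin top by images (array([0.59359787, 0.06839871, 0.11881257]), np.float64(0.0018242733582020721))
```

View pics/fit.png

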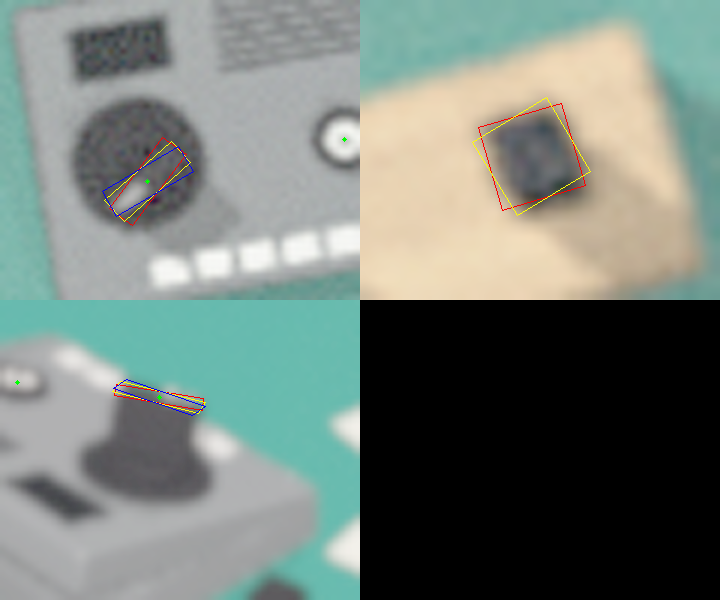

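Fit is good: panel yaw 9.1°, block yaw 15.6°, pin square to block, knob ≈1.0 rad. The scene outline of the bar agrees (fit.png, bar top around (160,397)). Next, work out the pre-grasp.

```bash
cat > go.py <<'E'
from fit import *
def knobR(a,s):  # tool rotation gripping the bar at knob angle a
    b=(rp*R.from_euler('z',-a)).as_matrix(); x=s*b[:,1]; y=-b[:,2]; return R.from_matrix(np.stack([x,y,np.cross(x,y)],1))
def facePt(P): return rp.apply(P)+tp
def delta(pos,rot,o=None):
    o=o or bot.get_obs(); c=R.from_euler('xyz',o['tcp_rot'],degrees=True)
    print('d',c.inv().apply(np.array(pos)-o['ee_pos']).round(4),'rv',(c.inv()*rot).as_rotvec().round(4),'|',o['time'],o['q'].round(1),o['wrist_force'].round(1),o['torque'].round(2),round(o['opening'],4))
E
python3 - <<'E'
from go import *
for s in(1,-1):
    r=knobR(1.0,s); print(s,r.as_euler('xyz',degrees=True)); delta(facePt([-.005,.052,.139]),r)
E
```

```text
1 [-98.23768029 -12.57918681  42.70738927]
d [-0.2383  0.059   0.4199] rv [ 0.1095 -1.8724 -0.2847] | 0.1 [-66.2   5.   10.   95.1   0.   90. ] [-0.1  0.5  0.1] [-0.03  0.    0.03] 0.0856
-1 [ -81.76231971   12.57918681 -137.29261073]
d [-0.2383  0.059   0.4199] rv [0.2614 1.2493 0.1005] | 0.1 [-66.2   5.   10.   95.1   0.   90. ] [-0.1  0.5  0.1] [-0.03  0.    0.03] 0.0856
```

```bash
python3 -m crank '-.2383 .059 .4199 .26 1.249 .1;-.2383 .059 .4199 .26 1.249 .1;-.2383 .059 .4199 .26 1.249 .1;-.2383 .059 .4199 .26 1.249 .1' 0 30
python3 - <<'E'
from go import *
for s in(1,-1): delta(facePt([-.005,.052,.139]),knobR(1.0,s))
E
```

```text
time: 0.5
ee_pos: [0.3396, -0.3446, 0.2177]
tcp_rot: [-84.2, 4.5, -99.4]
wrist_force: [1.5, -0.7, 0.4]
opening: 0.0429
d [-0.2505  0.0675  0.1243] rv [ 0.07   -2.4686 -0.1796] | 0.5 [-49.5  -6.2  -4.   90.7   7.2 140.3] [ 1.5 -0.7  0.4] [-0.1   0.1  -0.03] 0.0429
d [-0.2505  0.0675  0.1243] rv [0.1398 0.6662 0.0545] | 0.5 [-49.5  -6.2  -4.   90.7   7.2 140.3] [ 1.5 -0.7  0.4] [-0.1   0.1  -0.03] 0.0429
```

The last joint counts against yaw, so the other half-turn (s=+1) is the right one.

```bash
python3 -m crank '-.2505 .0675 .1243 .07 -2.4686 -.1796;-.2505 .0675 .1243 .07 -2.4686 -.1796;-.2505 .0675 .1243 .07 -2.4686 -.1796;-.2505 .0675 .1243 .07 -2.4686 -.1796;-.2505 .0675 .1243 .07 -2.4686 -.1796;-.2505 .0675 .1243 .07 -2.4686 -.1796;-.2505 .0675 .1243 .07 -2.4686 -.1796;-.2505 .0675 .1243 .07 -2.4686 -.1796'
python3 - <<'E'
from go import *
delta(facePt([-.005,.052,.139]),knobR(1.0,1))
E
```

```text
time: 1.3
ee_pos: [0.5079, -0.1144, 0.1823]
tcp_rot: [-84.9, -8.6, -30.9]
wrist_force: [-0.5, -0.7, 0.9]
opening: 0.0428
d [ 0.0022 -0.0003  0.0003] rv [ 0.0355 -1.2567 -0.0942] | 1.3 [-13.9  -9.5 -11.3  78.5   2.4 106.7] [-0.5 -0.7  0.9] [ 0.01  0.15 -0.  ] 0.0428
```

```bash
python3 -m crank '.0022 0 0 .0355 -1.2567 -.0942;.0022 0 0 .0355 -1.2567 -.0942;.0022 0 0 .0355 -1.2567 -.0942;.0022 0 0 .0355 -1.2567 -.0942;.0022 0 0 .0355 -1.2567 -.0942;.0022 0 0 .0355 -1.2567 -.0942;.0022 0 0 .0355 -1.2567 -.0942;.0022 0 0 .0355 -1.2567 -.0942'; python3 -m crank '0 0 0 .0 -.056 0;0 0 0 .0 -.056 0;0 0 0 0 -.056 0'
python3 - <<'E'
from go import *
delta(facePt([-.005,.052,.139]),knobR(1.0,1));delta(facePt([-.005,.052,.029]),knobR(1.0,1))
E
```

```text
time: 2.1
ee_pos: [0.5093, -0.117, 0.1831]
tcp_rot: [-97.6, -12.8, 39.0]
wrist_force: [0.7, 0.5, -1.0]
opening: 0.0429
time: 2.4
ee_pos: [0.5094, -0.117, 0.1833]
tcp_rot: [-98.2, -12.4, 41.8]
wrist_force: [0.2, 0.3, 1.0]
opening: 0.0426
d [0.0015 0.0005 0.001 ] rv [ 0.0032 -0.0154 -0.0047] | 2.4 [-16.1 -13.2 -15.1  74.5   6.   33.8] [0.2 0.3 1. ] [-0.03  0.21  0.04] 0.0426
d [0.002  0.1105 0.0014] rv [ 0.0032 -0.0154 -0.0047] | 2.4 [-16.1 -13.2 -15.1  74.5   6.   33.8] [0.2 0.3 1. ] [-0.03  0.21  0.04] 0.0426
```

```bash
python3 -m crank '.002 .025 .0014 .003 -.015 -.005;.002 .05 .0014 .003 -.015 -.005;.002 .075 .0014 .003 -.015 -.005;.002 .095 .0014 .003 -.015 -.005;.002 .105 .0014 .003 -.015 -.005;.002 .11 .0014 .003 -.015 -.005;.002 .11 .0014 .003 -.015 -.005'
python3 - <<'E'
from go import *
delta(facePt([-.005,.052,.029]),knobR(1.0,1))
snap('top','k1.png',(260,170,330,230),9)
E
```

```text
time: 3.1
ee_pos: [0.5381, -0.1108, 0.0774]
tcp_rot: [-98.3, -12.6, 42.8]
wrist_force: [0.2, 0.9, 1.6]
opening: 0.0429
d [-0.0002  0.0007  0.0002] rv [0.0003 0.0012 0.0004] | 3.1 [-14.6  -8.6 -22.9  61.9   6.   34.2] [0.2 0.9 1.6] [-0.05  0.21  0.05] 0.0429
```

View pics/k1.png

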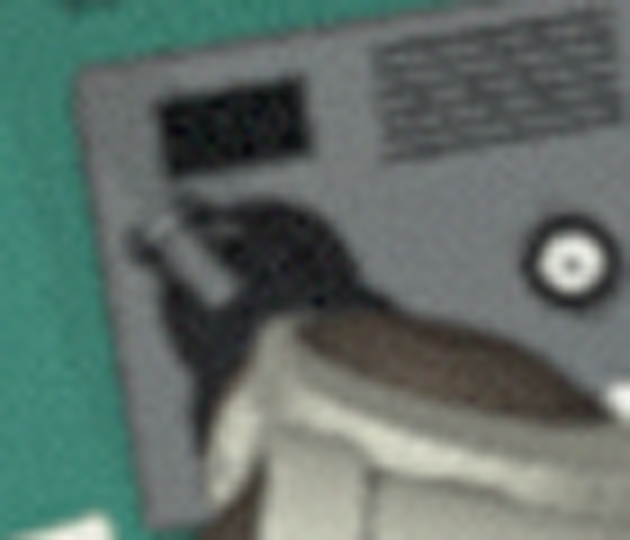

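The arm hides the bar; a finger shows at about (190,260), on the bar's upper-left flank as intended. Close the fingers.

```bash
python3 -m crank '0 0 0 0 0 0;0 0 0 0 0 0;0 0 0 0 0 0;0 0 0 0 0 0;0 0 0 0 0 0' 1 40
python3 - <<'E'
from go import *
delta(facePt([-.005,.052,.029]),knobR(1.0,1))
E
```

```text
time: 3.65
ee_pos: [0.5373, -0.1124, 0.0784]
tcp_rot: [-98.4, -12.4, 42.7]
wrist_force: [-10.3, -9.1, 7.2]
opening: 0.0132
d [0.0012 0.0019 0.001 ] rv [ 0.0027  0.0002 -0.0023] | 3.65 [-14.7  -8.7 -22.8  62.    5.8  34.2] [-10.3  -9.1   7.2] [-1.45  1.77 -0.29] 0.0132
```

Bar gripped (13 mm), with about 14 N sideways along −x tool. Ease 2 mm that way while turning anticlockwise.

```bash
python3 -m crank '-.002 0 0 0 0 0;-.002 0 0 0 0 0' ; python3 -m crank '0 0 0 0 -.12 0;0 0 0 0 -.24 0;0 0 0 0 -.36 0;0 0 0 0 -.48 0;0 0 0 0 -.6 0;0 0 0 0 -.7 0;0 0 0 0 -.7 0';python3 - <<'E'
from go import *
delta(facePt([-.005,.052,.029]),knobR(0,1))
o=bot.get_obs();n=rp.as_matrix()[:,2];print('axial torque',o['torque']@n)
E
```

```text
time: 3.85
ee_pos: [0.5372, -0.1125, 0.0784]
tcp_rot: [-98.4, -12.7, 42.8]
wrist_force: [-3.0, -1.8, 6.4]
opening: 0.0133
time: 4.55
ee_pos: [0.537, -0.1126, 0.0784]
tcp_rot: [-104.5, -4.3, 82.7]
wrist_force: [-4.1, -2.7, 8.1]
opening: 0.0133
d [ 0.0018  0.0019 -0.0003] rv [ 0.0024 -0.295  -0.0012] | 4.55 [-14.8  -8.8 -23.   61.9   6.   -6.3] [-4.1 -2.7  8.1] [-0.38  0.75  0.01] 0.0133
axial torque 0.07525022076321276
```

```bash
cat > tq.py <<'E'
from go import *
delta(facePt([-.005,.052,.029]),knobR(0,1))
o=bot.get_obs();print('axial',o['torque']@rp.as_matrix()[:,2])
E
python3 -m crank '0 0 0 0 -.1 0;0 0 0 0 -.2 0;0 0 0 0 -.2 0';python3 tq.py; python3 -m crank '0 0 0 0 -.05 0;0 0 0 0 -.1 0;0 0 0 0 -.1 0';python3 tq.py;python3 -m crank '0 0 0 0 -.05 0;0 0 0 0 -.05 0;0 0 0 0 -.05 0';python3 tq.py
```

```text
time: 4.85
ee_pos: [0.537, -0.1127, 0.0783]
tcp_rot: [-105.1, -1.3, 93.8]
wrist_force: [-5.3, -1.9, 8.5]
opening: 0.0131
d [ 0.0018  0.0019 -0.0007] rv [ 0.0021 -0.0952 -0.0015] | 4.85 [-14.8  -8.8 -23.   61.9   6.  -17.7] [-5.3 -1.9  8.5] [-0.4   0.84 -0.02] 0.0131
axial 0.050334441416468124
time: 5.15
ee_pos: [0.537, -0.1127, 0.0784]
tcp_rot: [-105.1, 0.1, 99.2]
wrist_force: [-4.9, -1.9, 6.7]
opening: 0.0131
d [ 0.0018  0.0019 -0.0009] rv [ 0.002   0.0027 -0.0017] | 5.15 [-14.8  -8.8 -23.   61.9   6.  -23.3] [-4.9 -1.9  6.7] [-0.3   0.93 -0.25] 0.0131
axial -0.20237226819951892
time: 5.45
ee_pos: [0.5369, -0.1128, 0.0783]
tcp_rot: [-105.1, 0.8, 101.8]
wrist_force: [-3.9, -1.3, 9.1]
opening: 0.0133
d [ 0.0018  0.0019 -0.001 ] rv [ 0.0019  0.0493 -0.0016] | 5.45 [-14.9  -8.8 -23.   61.9   6.  -26. ] [-3.9 -1.3  9.1] [ 0.1   0.91 -1.45] 0.0133
axial -1.4619091060238323
```

The torque jumped to −1.46 N m at the expected angle, so that is the off stop. Unwind most of it, release and retreat.

```bash
python3 -m crank '0 0 0 0 .035 0;0 0 0 0 .035 0;0 0 0 0 .035 0';python3 tq.py; python3 -m crank '0 0 0 0 0 0;0 0 0 0 0 0;0 0 0 0 0 0;0 0 0 0 0 0' 0; python3 -m crank '0 -.02 0 0 0 0;0 -.05 0 0 0 0;0 -.09 0 0 0 0;0 -.13 0 0 0 0;0 -.13 0 0 0 0'
python3 - <<'E'
from go import *
# pin grasp: tool down, yaw options relative to block; hole axis
hp=rb.apply([0,-.07,0])+tb
for k in range(4):
    y=np.degrees(blk[2])+90*k-180; r=R.from_euler('xyz',[-90,0,y],degrees=True); print(y); delta(hp+[0,0,.22],r)
E
```

```text
time: 5.75
ee_pos: [0.5369, -0.1127, 0.0784]
tcp_rot: [-105.1, 0.3, 99.9]
wrist_force: [-4.8, -2.4, 8.1]
opening: 0.0135
d [ 0.0017  0.0019 -0.0009] rv [ 0.002   0.0153 -0.0016] | 5.75 [-14.8  -8.8 -23.   61.9   6.  -24.1] [-4.8 -2.4  8.1] [-0.18  0.87 -0.76] 0.0135
axial -0.7225412709132527
time: 6.15
ee_pos: [0.5366, -0.112, 0.0769]
tcp_rot: [-105.0, 0.2, 100.0]
wrist_force: [-0.0, 0.5, -0.1]
opening: 0.043
time: 6.65
ee_pos: [0.5045, -0.118, 0.2087]
tcp_rot: [-105.5, 0.5, 100.0]
wrist_force: [0.6, 0.7, -0.2]
opening: 0.0428
-164.41384953584125
d [ 0.1682  0.0201 -0.12  ] rv [ 0.1974 -1.6559 -0.2311] | 6.65 [-16.6 -14.1 -13.1  76.9   6.5 -25.8] [ 0.6  0.7 -0.2] [-0.12  0.21  0.  ] 0.0428
-74.41384953584124
d [ 0.1682  0.0201 -0.12  ] rv [0.0321 3.0184 0.4094] | 6.65 [-16.6 -14.1 -13.1  76.9   6.5 -25.8] [ 0.6  0.7 -0.2] [-0.12  0.21  0.  ] 0.0428
15.586150464158749
d [ 0.1682  0.0201 -0.12  ] rv [0.2251 1.4648 0.1923] | 6.65 [-16.6 -14.1 -13.1  76.9   6.5 -25.8] [ 0.6  0.7 -0.2] [-0.12  0.21  0.  ] 0.0428
105.58615046415878
d [ 0.1682  0.0201 -0.12  ] rv [ 0.2694 -0.0957 -0.0211] | 6.65 [-16.6 -14.1 -13.1  76.9   6.5 -25.8] [ 0.6  0.7 -0.2] [-0.12  0.21  0.  ] 0.0428
```

```bash
python3 -m crank '.1682 .0201 -.12 .2694 -.0957 -.0211;.1682 .0201 -.12 .2694 -.0957 -.0211;.1682 .0201 -.12 .2694 -.0957 -.0211;.1682 .0201 -.12 .2694 -.0957 -.0211;.1682 .0201 -.12 .2694 -.0957 -.0211;.1682 .0201 -.12 .2694 -.0957 -.0211;.1682 .0201 -.12 .2694 -.0957 -.0211'
python3 - <<'E'
from go import *
hp=rb.apply([0,-.07,0])+tb
delta(hp+[0,0,.084],R.from_euler('xyz',[-90,0,105.59],degrees=True))
snap('top','k2.png',(262,168,342,228),10)
E
```

```text
time: 7.35
ee_pos: [0.5929, 0.0687, 0.213]
tcp_rot: [-89.5, -0.2, 105.6]
wrist_force: [-0.6, -0.7, -0.1]
opening: 0.0426
d [-0.0009  0.129  -0.0025] rv [-0.008   0.0001  0.004 ] | 7.35 [ 6.5 11.5 14.1 93.1  0.2 -9.1] [-0.6 -0.7 -0.1] [-0.06  0.03 -0.  ] 0.0426
```

View pics/k2.png

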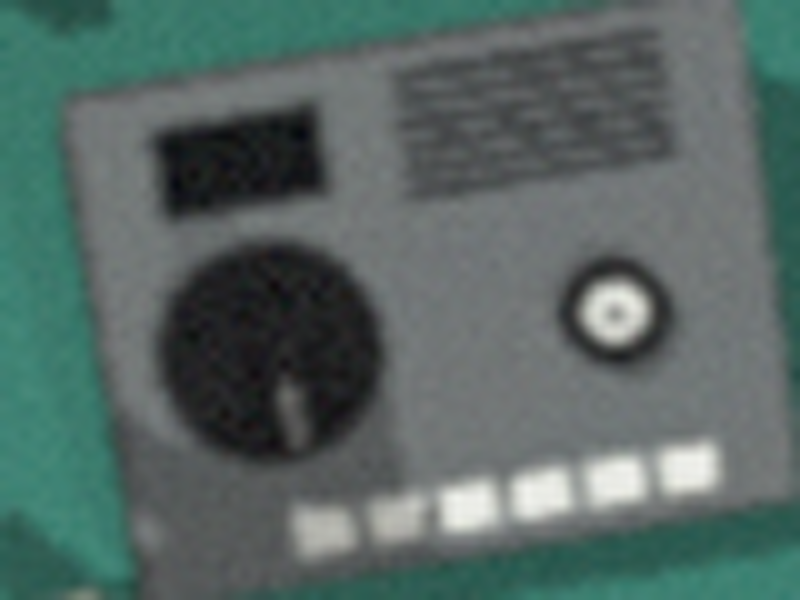

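The white mark runs (287,380)→(300,447), parallel to the panel's left edge (65,100)→(145,600): the knob is off. (7 views so far.) Now the pin.

```bash
python3 -m crank '-.001 .03 -.0025 -.008 0 .004;-.001 .06 -.0025 -.008 0 .004;-.001 .09 -.0025 -.008 0 .004;-.001 .11 -.0025 -.008 0 .004;-.001 .122 -.0025 -.008 0 .004;-.001 .129 -.0025 -.008 0 .004;-.001 .129 -.0025 -.008 0 .004;-.001 .129 -.0025 -.008 0 .004'; python3 -m crank '0 0 0 0 0 0;0 0 0 0 0 0;0 0 0 0 0 0;0 0 0 0 0 0;0 0 0 0 0 0' 1 60
python3 - <<'E'
from go import *
hp=rb.apply([0,-.07,0])+tb
delta(hp+[0,0,.084],R.from_euler('xyz',[-90,0,105.59],degrees=True))
E
```

```text
time: 8.2
ee_pos: [0.5955, 0.069, 0.0857]
tcp_rot: [-90.1, 0.0, 105.6]
wrist_force: [0.5, -0.4, 0.5]
opening: 0.0428
time: 8.7
ee_pos: [0.5955, 0.0693, 0.0855]
tcp_rot: [-90.1, 0.0, 105.6]
wrist_force: [0.5, -0.8, 6.1]
opening: 0.0194
d [-0.0003  0.0015  0.0011] rv [ 0.0025  0.     -0.0002] | 8.7 [ 6.6 11.4 -0.1 78.4  0.  -9. ] [ 0.5 -0.8  6.1] [-0.1   0.09  0.01] 0.0194
```

```bash
python3 -m crank '0 -.03 0 0 0 0;0 -.07 0 0 0 0;0 -.11 0 0 0 0;0 -.15 0 0 0 0;0 -.15 0 0 0 0'
cat >> go.py <<'E'
spot=facePt([-.01,-.05,.007])+[-.001,-.002,0]; nrm=rp.as_matrix()[:,2]; L=.0785
def tcpFor(h): return spot+nrm*(L+h)
E
python3 -c "
from go import *
delta(tcpFor(.07),knobR(0,1))"
```

```text
time: 9.2
ee_pos: [0.5963, 0.0695, 0.2406]
tcp_rot: [-90.5, 0.1, 105.6]
wrist_force: [0.9, -0.2, -0.5]
opening: 0.0193
d [-0.2567  0.0418  0.1554] rv [-0.2524  0.113   0.0144] | 9.2 [ 6.6 11.5 17.2 95.2  0.  -9. ] [ 0.9 -0.2 -0.5] [-0.01  0.    0.  ] 0.0193
```

```bash
python3 -m crank '-.04 .004 .02 -.02 .02 0;-.08 .01 .045 -.06 .04 .005;-.12 .015 .07 -.11 .06 .007;-.16 .02 .095 -.16 .08 .01;-.2 .028 .12 -.2 .1 .012;-.235 .036 .142 -.23 .11 .014;-.2567 .0418 .1554 -.2524 .113 .0144;-.2567 .0418 .1554 -.2524 .113 .0144'; python3 -c "
from go import *
delta(tcpFor(.02),knobR(0,1))"
```

```text
time: 10.0
ee_pos: [0.5123, -0.2223, 0.1907]
tcp_rot: [-104.5, -0.1, 98.8]
wrist_force: [-0.2, 0.5, -0.6]
opening: 0.0195
d [ 0.0023  0.0443 -0.0062] rv [-0.0096 -0.0045 -0.    ] | 10.0 [-27.7  -6.4  -8.2  76.5   8.6 -35.6] [-0.2  0.5 -0.6] [-0.06  0.24 -0.01] 0.0195
```

```bash
python3 -m crank '.0023 .015 -.0062 -.0096 -.0045 0;.0023 .03 -.0062 -.0096 -.0045 0;.0023 .0443 -.0062 -.0096 -.0045 0;.0023 .0443 -.0062 -.0096 -.0045 0;.0023 .0443 -.0062 -.0096 -.0045 0'
python3 - <<'E'
from go import *
delta(tcpFor(.02),knobR(0,1))
o=bot.get_obs();c=R.from_euler('xyz',o['tcp_rot'],degrees=True)
tip=o['ee_pos']+c.apply([0,L,0])
print('tip pred',tip,proj('top',tip),proj('scene',tip),'spot',proj('top',spot),proj('scene',spot), 'fitspot',proj('top',spot+[.001,.002,0]),proj('scene',spot+[.001,.002,0]))
a=vision.camera('top');b=vision.camera('scene')
cv2.imwrite('pics/rt.png',a[:,:,::-1]);cv2.imwrite('pics/rs.png',b[:,:,::-1])
f=lambda im,x,y:cv2.resize(im[y:y+40,x:x+40,::-1],None,fx=10,fy=10,interpolation=cv2.INTER_CUBIC)
cv2.imwrite('pics/a1.png',np.hstack([f(a,303,180),f(b,208,150)]))
E
```

```text
time: 10.5
ee_pos: [0.5306, -0.2142, 0.1506]
tcp_rot: [-105.0, 0.0, 99.4]
wrist_force: [-0.2, -0.7, -0.3]
opening: 0.0196
d [-0.0028  0.0007  0.0026] rv [0.0003 0.0048 0.0011] | 10.5 [-26.1  -5.1 -11.5  71.3   8.6 -34.6] [-0.2 -0.7 -0.3] [-0.03  0.24 -0.02] 0.0196
tip pred [ 0.55071802 -0.21094087  0.07482516] [[323.96478956 199.73661457]] [[228.14911157 167.02668272]] spot [[323.58167252 199.01263921]] [[227.23830757 172.79815861]] fitspot [[322.89196129 198.68154926]] [[227.29499394 173.20159046]]
```

View pics/a1.png

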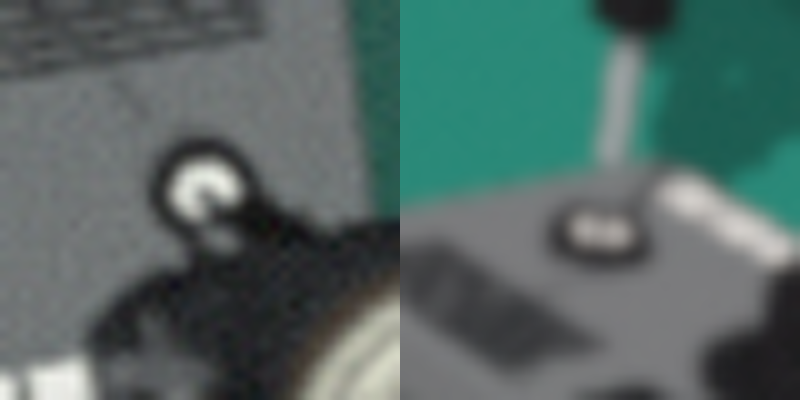

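Scene: rod tip at about (228.3,166.0) against a predicted (228.1,167.0), and pad dot at (227.4,172.8). Top: pad at (323,198.5), tip hard to pick out. Lower to about 5 mm and compare again.

```bash
python3 -m crank '-.002 .005 .001 0 0 0;-.002 .01 .001 0 .005 0;-.002 .015 .001 0 .005 0;-.002 .015 .001 0 .005 0;-.002 .015 .001 0 .005 0'
python3 - <<'E'
from go import *
delta(tcpFor(.005),knobR(0,1))
o=bot.get_obs();c=R.from_euler('xyz',o['tcp_rot'],degrees=True)
tip=o['ee_pos']+c.apply([0,L,0])
print('tip pred',tip,proj('top',tip),proj('scene',tip),'in panel mm',(rp.inv().apply(tip-tp)*1e3).round(1))
A=[vision.camera('top').astype(float) for _ in range(4)];B=[vision.camera('scene').astype(float) for _ in range(4)]
a=np.mean(A,0).astype('uint8');b=np.mean(B,0).astype('uint8')
def f(im,x,y,P):
    c=cv2.resize(im[y:y+25,x:x+25,::-1],None,fx=16,fy=16,interpolation=cv2.INTER_CUBIC);return (255*(c/255.)**.6).astype('uint8')
cv2.imwrite('pics/a2.png',np.hstack([f(a,311,187,0),f(b,216,155,0)]))
E
```

```text
time: 11.1
ee_pos: [0.5339, -0.2163, 0.1362]
tcp_rot: [-105.1, -0.0, 99.1]
wrist_force: [0.2, -0.0, -0.4]
opening: 0.0192
d [-0.0003  0.001   0.0016] rv [ 0.0011 -0.0008  0.0004] | 11.1 [-26.2  -4.5 -12.6  69.6   8.6 -34.3] [ 0.2 -0.  -0.4] [-0.01  0.27 -0.02] 0.0192
tip pred [ 0.55402311 -0.21302543  0.06041903] [[323.82514158 198.8794205 ]] [[227.15316547 171.11441521]] in panel mm [ -9.6 -51.5  13.4]
```

View pics/a2.png

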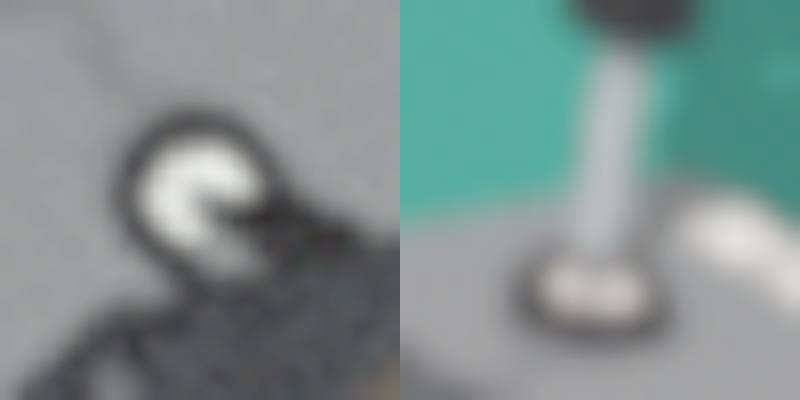

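Both views are close to centred. To judge the offset better I'll overlay the predicted rod and pad outlines.

```bash
cat > ov.py <<'E'
from go import *
import sys
def ov(name):
    o=bot.get_obs();c=R.from_euler('xyz',o['tcp_rot'],degrees=True);out=[]
    for n,x,y in(('top',311,187),('scene',216,155)):
        a=np.mean([vision.camera(n).astype(float) for _ in range(4)],0).astype('uint8')
        im=cv2.resize(a[y:y+25,x:x+25,::-1],None,fx=16,fy=16,interpolation=cv2.INTER_CUBIC)
        raw=im.copy()
        pt=lambda P:((proj(n,P)-[x,y]+.5)*16).round().astype(int)
        t=np.linspace(0,2*np.pi,40)
        ring=lambda rr,h:pt(np.array([facePt([-.01+rr*np.cos(k),-.05+rr*np.sin(k),h]) for k in t]))
        cv2.polylines(im,[ring(.016,.008)],True,(0,255,0),1);cv2.polylines(im,[ring(.0085,.007)],True,(0,255,0),1)
        for h in(0,.004,.04):
            cv2.polylines(im,[pt(np.array([o['ee_pos']+c.apply([.004*np.cos(k),L-h,.004*np.sin(k)]) for k in t]))],True,(0,0,255),1)
        out.append(np.vstack([raw,im]))
    cv2.imwrite('pics/'+name,cv2.resize(np.hstack(out),None,fx=.75,fy=.75))
ov(sys.argv[1])
E
python3 ov.py a3.png
```

```text
(no output)
```

View pics/a3.png

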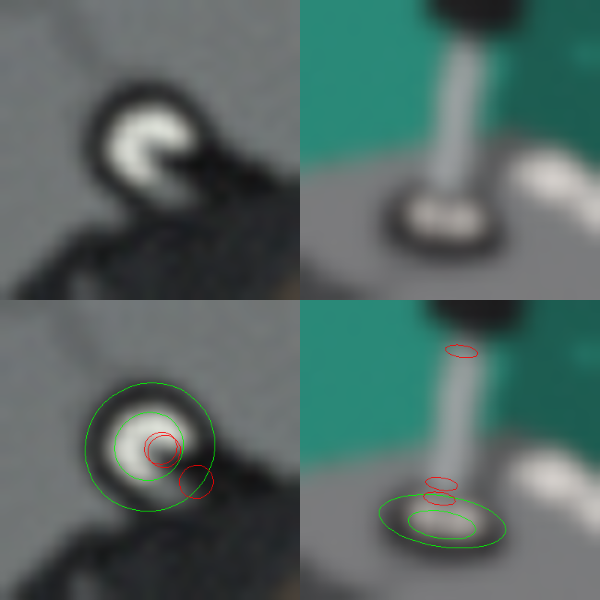

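In the top view the tip is about 1.5–2 mm right of and about 1 mm below the pad centre. In the scene view it is centred across. I'll correct that, then take a force baseline and lower by steps.

```bash
cat > fm.py <<'E'
from go import *
F=[];Tq=[];P=[]
for _ in range(6):
    vision.camera('top');o=bot.get_obs();F.append(o['wrist_force']);P.append(o['ee_pos'])
F=np.array(F);c=R.from_euler('xyz',o['tcp_rot'],degrees=True)
q=rp.inv().apply(np.mean(P,0)+c.apply([0,L,0])-tp)*1e3
print('t',o['time'],'F panel',rp.inv().apply(F.mean(0)).round(2),'sd',F.std(0).round(2),'tip panel mm',q.round(2),'tilt err',(c.inv()*knobR(0,1)).as_rotvec().round(4))
E
python3 -m crank '.0015 0 -.0008 .001 0 0;.0015 0 -.0008 .001 0 0;.0015 0 -.0008 .001 0 0'; python3 fm.py; python3 -m crank '0 .002 0 0 0 0;0 .004 0 0 0 0;0 .004 0 0 0 0'; python3 fm.py
```

```text
time: 12.2
ee_pos: [0.5346, -0.2146, 0.1367]
tcp_rot: [-105.0, -0.0, 99.1]
wrist_force: [-0.8, -0.5, -0.9]
opening: 0.0194
t 12.5 F panel [-0.39  0.53 -0.42] sd [0.42 0.42 0.56] tip panel mm [ -8.68 -50.05  13.55] tilt err [ 0.0004 -0.0008  0.0002]
time: 12.8
ee_pos: [0.5354, -0.2145, 0.1323]
tcp_rot: [-105.0, -0.0, 99.1]
wrist_force: [0.3, 0.1, -0.9]
opening: 0.0196
t 13.1 F panel [-0.08 -0.12 -0.28] sd [0.32 0.41 0.52] tip panel mm [ -8.7  -50.04   9.5 ] tilt err [ 0.0005 -0.0007  0.0002]
```

```bash
for i in 1; do python3 -m crank '0 .001 0 0 0 0;0 .001 0 0 0 0'; python3 fm.py; python3 -m crank '0 .001 0 0 0 0;0 .001 0 0 0 0'; python3 fm.py; python3 -m crank '0 .001 0 0 0 0;0 .001 0 0 0 0'; python3 fm.py; done
```

```text
time: 13.3
ee_pos: [0.5358, -0.2145, 0.1317]
tcp_rot: [-105.0, -0.0, 99.1]
wrist_force: [0.8, 0.3, -0.4]
opening: 0.0192
t 13.6 F panel [ 0.03 -0.04 -0.52] sd [0.26 0.32 0.5 ] tip panel mm [ -8.68 -50.06   8.54] tilt err [ 0.0004 -0.0008  0.0002]
time: 13.8
ee_pos: [0.536, -0.2144, 0.1307]
tcp_rot: [-105.0, -0.0, 99.1]
wrist_force: [-0.5, 0.0, -0.8]
opening: 0.0192
t 14.1 F panel [-0.46  0.03 -0.45] sd [0.47 0.85 0.46] tip panel mm [ -8.7  -50.05   7.52] tilt err [ 0.0004 -0.0007  0.0002]
time: 14.3
ee_pos: [0.5364, -0.2144, 0.1299]
tcp_rot: [-105.0, -0.0, 99.1]
wrist_force: [-0.0, 0.4, 1.3]
opening: 0.019
t 14.6 F panel [-0.22 -0.08  0.97] sd [0.34 0.29 0.35] tip panel mm [ -8.58 -50.12   6.68] tilt err [ 0.0006 -0.0007  0.0001]
```

Contact at tip ≈6.7 mm (pad top 7.0), force up 1.4 N. Now press on.

```bash
python3 -m crank '0 .001 0 0 0 0;0 .001 0 0 0 0'; python3 fm.py; python3 -m crank '0 .001 0 0 0 0;0 .001 0 0 0 0'; python3 fm.py;  python3 -m crank '0 .001 0 0 0 0;0 .001 0 0 0 0'; python3 fm.py
```

```text
time: 14.8
ee_pos: [0.5366, -0.2144, 0.1289]
tcp_rot: [-105.0, -0.0, 99.1]
wrist_force: [-0.6, -0.6, 2.0]
opening: 0.0189
t 15.1 F panel [0.21 0.08 2.13] sd [0.55 0.63 0.32] tip panel mm [ -8.61 -50.09   5.6 ] tilt err [ 0.0005 -0.0008  0.0001]
time: 15.3
ee_pos: [0.5368, -0.2144, 0.1279]
tcp_rot: [-105.0, -0.0, 99.1]
wrist_force: [-0.6, 0.9, 2.0]
opening: 0.0191
t 15.6 F panel [-0.11 -0.35  1.61] sd [0.45 0.54 0.49] tip panel mm [ -8.65 -50.08   4.58] tilt err [ 0.0004 -0.0008  0.0002]
time: 15.8
ee_pos: [0.5371, -0.2143, 0.127]
tcp_rot: [-105.0, -0.0, 99.1]
wrist_force: [-0.3, -0.2, 2.7]
opening: 0.0194
t 16.1 F panel [ 0.34 -0.39  2.42] sd [0.37 0.53 0.55] tip panel mm [ -8.65 -50.08   3.58] tilt err [ 0.0005 -0.0008  0.0002]
```

Net force ≈2.85 N at ≈3.2 mm of travel, which is on the spring line. Final check by picture and a longer force average.

```bash
python3 fm.py; python3 fm.py; python3 ov.py a4.png
```

```text
t 16.4 F panel [-0.04 -0.32  2.67] sd [0.15 0.63 0.3 ] tip panel mm [ -8.65 -50.07   3.58] tilt err [ 0.0004 -0.0008  0.0002]
t 16.7 F panel [ 0.53 -0.4   2.6 ] sd [0.69 0.37 0.33] tip panel mm [ -8.65 -50.08   3.57] tilt err [ 0.0005 -0.0008  0.0002]
```

View pics/a4.png

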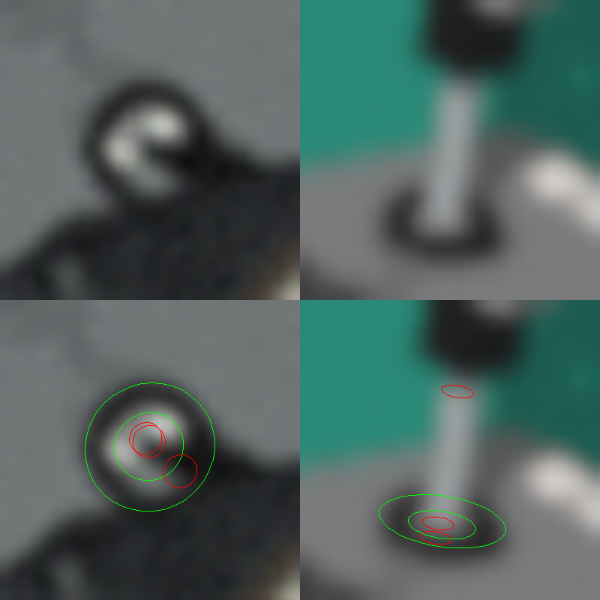

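The rod stands inside the ring, about centred on the pad in both views and parallel to the predicted axis (scene: (462,385)→(443,525)). Net force is about 3.0 N. Hand in.

```bash
python3 -c "
from workcell import bot
print(bot.job_done())"
```

```text
the job is handed in; nothing more can be done
None
```

I turned the volume knob to its off stop, then took the black reset pin from the hole nearest the intercom. I handed the job in at about 17 s, with the pin still gripped and holding the pad pressed.

- **Knob:** the torque jumped to about −1.46 N m at the expected off angle. A picture taken after release shows the white mark parallel to the panel's edges, within about 2°.
- **Press:** contact came 6.7 mm out from the face (given: 7 mm). The tip now sits about 3.2 mm in, by the arm's position reading. The last three force averages, less the no-contact reading, give about 3.0 N, which fits the pad's spring at half-way.
- **Squareness:** the tool is within 0.1° of square to the panel as I fitted it from the pictures. The rod runs parallel to its predicted line in the scene picture.
- **Centring:** the tip is well inside the ring, but I only know its place on the pad to about 1–2 mm. The arm's reading puts it 1.4 mm up-slope of the fitted pad centre. The top view was hard to read there because of shadow and the gripper.
- **A small disagreement:** when gripped, the knob lay about 2 mm from where the pictures put it, which is the size of the stated camera error.

I took no final picture of the whole desk. The force readings gave no sign of touching anything else.

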